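# Reload the spring-loaded carton magazine at the parts bench

## Task

Restock the green spring magazine. First push the blue carton, lying on the bench, down flat into it until both orange catches snap back over it; then take the red carton out of the rack, lay it flat on the bench and let go of it, take it up again that way and push it in on top of the blue one in the same manner, until the catches hold the whole pile down. Let go of everything, and do not knock over or shift the yellow and green cartons, the oil bottle or the grease tin.

Things in the scene. Friction and masses are not known exactly. Their poses are not given: they have to be found in the camera images.
- blue: blue rigid full carton of spark plugs, 110 x 60 x 28 mm, 0.15-0.3 kg, with white paper labels. Lies flat on the bench at any yaw. Origin at the centre of its underside; x along its 110 mm length, y along its 60 mm width, z up through its 28 mm thickness.
- blue_center (a point): middle of the blue carton
- red: red carton like the blue one; stands on a long edge in one of the rack's three slots (which one varies). Origin: centre of the narrow 110 x 28 mm face it stands on; x along its 110 mm length, y through its 28 mm thickness, z along its 60 mm width (up as it stands). Pushed near its top edge along y, it topples flat on the bench; it can then be taken across its 60 mm width.
- red_center (a point): middle of the red carton
- yellow: yellow carton, same size and stance and axes as the red one, in another slot; leave it alone
- green: green carton, same size and stance and axes as the red one, in another slot; leave it alone
- rack: dark steel filing rack fixed to the bench, 130 (x) x 186 (y) mm; origin: centre of its underside. Floor 6 mm thick; slots along x at y = -66, 0, +66 mm between fences 26 mm above the bench; end stops across x reach 20 mm. A standing carton's top is 66 mm above the bench, with 38 mm of air between neighbours.
- magazine: green spring magazine fixed to the bench, base 180 (x) x 100 (y) x 10 mm; origin: centre of its underside. Its well, 115 (x) x 67 (y) mm, takes a carton flat, length along x, either end or face. Four corner angles with flared lips, 117 mm tall; the long sides are open for 87 mm in the middle, so fingers that straddle a carton's width can go down with it.
- well (a point): on the axis of the well, 95 mm above the bench, at the height of the undersides of the two catches: a carton is held when its top is just below this height. Axes as the magazine's.
- platform (a joint): how far the yellow sprung platform in the well (top 92 mm above the bench at 0) has sunk, in m, 0 to 0.063. About 5 N to start it, 1.2 N more per 10 mm. About 0.026 with one carton held under the catches, 0.054 with two.
- catch_a (a joint): orange sprung catch at the +x end of the well: m pushed outward, 0 to 0.012. At 0 its nose is 50 mm from the well's axis, 5 mm over a carton's end. Its sloped top (up to 122 mm above the bench) lets a carton pushed down wedge it open (about 3 N for both, slick); it snaps back once the carton's top is below its underside. Its own weight does not take a carton past the catches.
- catch_b (a joint): the same catch at the -x end of the well
- oil_bottle: black oil bottle with red cap, 62 mm across, 190 mm tall, upright, loose; origin under its base; leave it alone
- grease_tin: yellow-labelled tin, 72 mm across, 100 mm tall, upright, loose; origin under its base; leave it alone
Things that resemble listed ones, but are neither listed nor needed, are in the scene too. Of the things that look like the blue, take the one that is nearest to the robot's base at the start.

How it is judged:
By the outcome, as a careful person would: the job done as asked, in the order asked, and still so for the second after the job is handed in, with the robot touching nothing.
It also fails if it takes over 72 s, if anything falls off the work surface, if the arm or the gripper's body presses on something with over 40 N, if the wrist force passes 120 N, or if a joint passes its speed limit or range.

## Robot

A 7-joint arm with a two-finger parallel gripper is mounted at the origin on the work surface. World frame = base frame: x ahead of the robot, y to its left, z up, the work surface at z = 0. Lengths are in m, angles in rad, forces in N, time in s.
With the tool pointing down it reaches from about 0.4 to 0.875 m from the base axis. Payload 19.3 kg.
Tool frame: the origin (TCP) lies where the fingers leave the gripper's body, on its centre line; the fingertips stand bot.tip_reach ahead of it and the grasp point (between the pads) lies 54 mm ahead of it (bot.tip_reach is the distance from the TCP to the fingertips, in m); z points along the fingers, y is the line along which they close (so a half turn about z gives the same grasp; the last joint's range is limited). The gripper opens to 85 mm and grips with 20 to 120 N. Pads are 22 mm wide; open, the fingers measure 114 mm over their backs; the gripper's body (76 mm by 85 mm) begins 54 mm behind the grasp point. The pads swing forward as they close: fully open they stand 13 mm farther back than shut.
Start: joints at [1.079, 0.521, -0.036, 1.599, 0.021, 1.021, -0.113], TCP at [0.256, -0.57, 0.304] pointing down, gripper open.
Joint ranges: [-2.91, 2.91], [-0.3, 2.13], [-1.5, 1.42], [0.17, 2.43], [-1.26, 4.41], [0.16, 1.93], [-2.52, 2.52]. Speed limits (rad/s): [1.89, 1.89, 2.39, 2.39, 3.01, 3.01, 3.01].

## Interface

Orientations are given as [roll, pitch, yaw] about the fixed x, y, z axes, in that order (R = Rz(yaw) Ry(pitch) Rx(roll)).
In Python, from workcell import bot gives the robot as it stands. The module is installed in compiled form; this text tells all that it offers.
- The arm moves only by the shell command python3 -m jog 'ROWS' [FORCE]. ROWS is JSON, a list that holds one entry, the list of rows, each a list of 7 numbers: the shift along the tool's x, y, z in mm, then the turn, a rotation vector about the tool's x, y, z in rad, then the opening, from 0 (shut) to 1 (fully open). In form: [[[tx, ty, tz, wx, wy, wz, fingers], ...]]. A call has 1 to 5 rows; each row shifts and turns the commanded pose from where the row before left it, along the tool's axes as they then stand; what a row does not reach is not made up. A row lasts 1/10 s, in which the tool goes at most 50 mm and 8.59 degrees, less where a joint would pass 70% of its speed; a pose out of reach is approached as far as the arm can. A call is refused whole if a number of a shift passes 50 or a number of a turn 0.15, either way. A call with a gripper value outside its range is refused whole. The fingers move at their own pace and stop on an object; FORCE is the grip in N (left out, the last holds). Time passes only in rows, so rows that do not move let the fingers close. It gives the time, the measured TCP pose, the force, the opening and the grip force at its end, in the units of the state.
- bot.observe(): the state, without advancing time (a new reading comes with each control period).
- bot.grab_frame(name): name is "scene" or "side" or "wrist"; returns a dict with "img" (400x640x3 uint8, red, green, blue), "intrinsics" (3x3 intrinsics, pixels), "k1" (the pictures are not rectified: a ray, as slopes to the right and down, at radius r is drawn at 1 + k1 r^2 times it, then the intrinsics apply), "R" (3x3) and "t" (3): a world point X has camera coordinates R X + t; the wrist camera has in their place "tool_from_camera" (4x4, takes a point from camera to tool coordinates, whose origin is the TCP and whose axes are the flange's). Camera axes: x right, y down, z forward; pixel columns grow to the right and rows downward; lengths in m; the calibration is good to about 2 mm. A picture is of the moment at which its call begins: read the wrist's pose just before it. There is no depth.
- bot.job_done(): hands the job in; it is judged then, once.
Trained networks look in a picture, given as the dict that the camera call returned (one of the last four; its "shot" number tells which), for a name from the list of things; names that differ only in an ending like _2 or _b are one class to them, and where a whole thing is asked for, a point or a joint stands for the part that bears it (a point fixed in the world has none). Each returns a list of dicts, best first, with "conf" (0 to 1); they miss things now and then, are a little off and sometimes report something else, mostly with a low value. They report only what shows in the picture. A call takes as long as a camera call. They do not tell look-alikes from the thing itself.
- bot.trace(query, picture): "region" (400x640 bool, what is visible of it).
- bot.spot_point(query, picture): "xyz" ([x, y, z] in m, in world coordinates, good to about 4 mm: a listed point, or the origin of a listed thing).
The state is a dict: "clock": time; "qpos": joint angles; "qd": joint speeds; "joint_efforts": joint torques, N m; "position": TCP position; "tool_rot": TCP orientation; "force": force on the tool from outside, world axes, zero at the start; "moment": the same for the moment, N m; "grip_width": finger opening in m; "finger_force": force on a finger pad.
Only numpy, scipy, OpenCV 4.12 (cv2) and the standard library are available. Lean on these libraries where they do the work, as an engineer would, in place of code of your own. Each camera call takes 0.05 s, during which the arm holds its last target. There are 200 camera calls.

## Working session

There is one attempt and no reset: what is moved stays moved. The work goes in short steps, Python scripts to look and compute and a shell command to move; the robot and the scene stay as the last step left them, time stands still between calls to the robot, and variables do not carry over. Pictures are saved under pics/ and viewed, at most 10 in all, crops included, and the job is handed in when it is done.

```bash
mkdir -p pics
cat > h.py <<'E'
import numpy as np, cv2
from workcell import bot
from scipy.spatial.transform import Rotation as Rn
def save(f,n,crop=None,s=1):
    im=f["img"][:,:,::-1]
    if crop: im=im[crop[1]:crop[3],crop[0]:crop[2]]
    cv2.imwrite("pics/"+n,cv2.resize(im,None,fx=s,fy=s,interpolation=cv2.INTER_CUBIC))
def cam(f,st=None):
    if "R" in f: return np.array(f["R"]),np.array(f["t"])
    T=np.eye(4); r=np.array(st["tool_rot"]); T[:3,:3]=Rn.from_euler("xyz",r).as_matrix() if r.size==3 else (r if r.shape==(3,3) else None); T[:3,3]=st["position"]
    M=np.linalg.inv(T@np.array(f["tool_from_camera"])); return M[:3,:3],M[:3,3]
def proj(f,X,st=None):
    R,t=cam(f,st); c=np.atleast_2d(X)@R.T+t; s=c[:,:2]/c[:,2:]; s=s*(1+f["k1"]*(s**2).sum(1,keepdims=True))
    K=np.array(f["intrinsics"]); return s@K[:2,:2].T+K[:2,2]
def back(f,uv,z,st=None):
    R,t=cam(f,st); K=np.array(f["intrinsics"]); d=(np.atleast_2d(uv)-K[:2,2])@np.linalg.inv(K[:2,:2]).T; s=d.copy()
    for _ in range(20): s=d/(1+f["k1"]*(s**2).sum(1,keepdims=True))
    r=np.c_[s,np.ones(len(s))]@R; C=-R.T@t; return C+r*((z-C[2])/r[:,2])[:,None]
E
python3 - <<'E'
from h import *
st=bot.observe(); print({k:np.round(v,3).tolist() for k,v in st.items()}, bot.tip_reach)
for n in ["scene","side"]:
    f=bot.grab_frame(n); save(f,n+"0.png")
    R,t=cam(f); print(n,"cam at",np.round(-R.T@t,3))
    for q in ["blue","red","yellow","green","rack","magazine","well","oil_bottle","grease_tin"]:
        for o in bot.spot_point(q,f)[:3]: print(q,np.round(o["xyz"],3),round(o["conf"],2),np.round(proj(f,o["xyz"])[0]))
E
```

```text
{'clock': 0.0, 'qpos': [1.079, 0.522, -0.036, 1.6, 0.021, 1.021, -0.113], 'qd': [0.001, 0.0, -0.001, 0.001, -0.003, -0.002, 0.001], 'joint_efforts': [-0.001, -92.712, 1.979, -36.994, 0.018, 0.008, -0.0], 'position': [0.256, -0.57, 0.303], 'tool_rot': [-3.14, 0.0, 0.422], 'force': [-0.506, -0.215, 0.297], 'moment': [0.049, -0.061, -0.003], 'finger_force': 0.0, 'grip_width': 0.085} 0.0726
scene cam at [1.232 0.16  0.635]
blue [0.457 0.011 0.003] 0.98 [330. 195.]
blue [0.685 0.261 0.001] 0.89 [429. 279.]
blue [ 0.716 -0.242 -0.001] 0.58 [195. 254.]
red [ 0.521 -0.292  0.009] 0.59 [210. 194.]
yellow [ 0.53  -0.364  0.008] 0.93 [183. 193.]
green [ 0.515 -0.233  0.012] 0.86 [232. 194.]
rack [ 0.521 -0.295 -0.001] 0.57 [209. 197.]
magazine [ 0.484  0.289 -0.003] 0.89 [440. 217.]
magazine [ 0.526 -0.296  0.04 ] 0.57 [205. 185.]
magazine [ 0.7   -0.108 -0.001] 0.55 [254. 258.]
well [0.484 0.289 0.095] 0.76 [448. 185.]
oil_bottle [ 0.704 -0.109 -0.001] 0.6 [253. 260.]
grease_tin [0.701 0.108 0.003] 0.58 [353. 273.]
side cam at [0.381 0.804 0.908]
blue [ 0.714 -0.244  0.   ] 0.77 [295. 150.]
blue [0.457 0.01  0.003] 0.7 [365. 229.]
blue [ 0.684  0.258 -0.003] 0.58 [246. 291.]
red [ 0.522 -0.3    0.005] 0.83 [363. 148.]
yellow [ 0.53  -0.363  0.006] 0.77 [364. 135.]
yellow [ 0.513 -0.232  0.008] 0.71 [361. 162.]
yellow [0.457 0.017 0.013] 0.57 [365. 228.]
green [ 0.515 -0.234  0.005] 0.62 [361. 163.]
rack [ 0.521 -0.293 -0.001] 0.91 [362. 151.]
magazine [ 0.488  0.291 -0.002] 0.97 [327. 324.]
well [0.483 0.289 0.096] 0.57 [330. 298.]
oil_bottle [ 0.704 -0.11  -0.002] 0.85 [285. 181.]
grease_tin [ 0.704  0.103 -0.   ] 0.73 [260. 238.]
```

View pics/scene0.png

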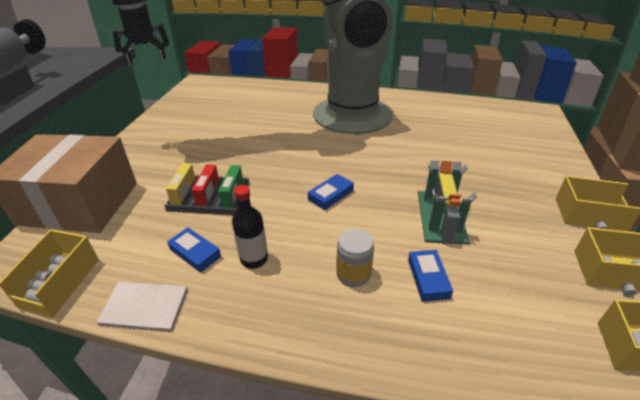

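View pics/side0.png

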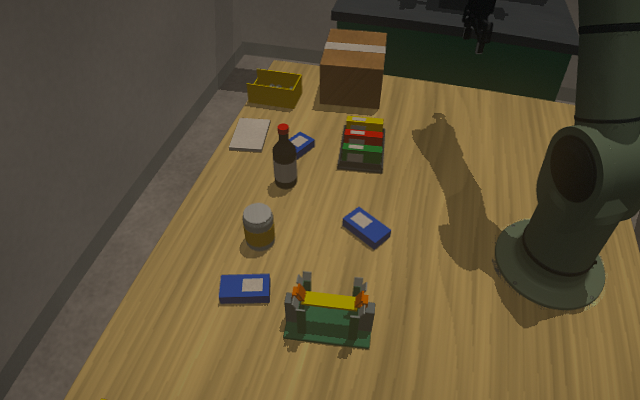

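Candidates for the blue carton in the scene picture are (330,192), (429,275) and (195,248), at 0.46, 0.73 and 0.75 m from the base. I choose (330,192), the nearest. Red stands in the middle slot at (205,185). The magazine is at (445,205), the tin at (355,257) and the bottle at (250,235).

```bash
cat >> h.py <<'E'
from scipy.optimize import minimize
def box(p,lo,hi,dz=0):
    c,s=np.cos(p[2]),np.sin(p[2]); g=np.array([[x,y,z] for x in(lo[0],hi[0]) for y in(lo[1],hi[1]) for z in(lo[2],hi[2])])
    return np.c_[g[:,0]*c-g[:,1]*s+p[0],g[:,0]*s+g[:,1]*c+p[1],g[:,2]+dz]
S=4
def sil(f,p,boxes,st=None,sh=(400,640)):
    m=np.zeros((sh[0]*1,sh[1]*1),np.uint8)
    for lo,hi in boxes:
        q=proj(f,box(p,lo,hi),st); cv2.fillConvexPoly(m,np.round(cv2.convexHull(q.astype(np.float32))*16).astype(np.int32),255,cv2.LINE_AA,4)
    return m/255.
def fit(obs,boxes,x0,yaws):
    # obs: list of (frame,mask,state)
    ms=[(f,cv2.GaussianBlur(m.astype(np.float32),(0,0),1.0),st) for f,m,st in obs]
    def L(v):
        e=0
        for f,m,st in ms:
            s=cv2.GaussianBlur(sil(f,[v[0]/100,v[1]/100,v[2]*.1],boxes,st).astype(np.float32),(0,0),1.0); e+=((s-m)**2).sum()/m.sum()
        return e
    best=None
    for y in yaws:
        v0=np.array([x0[0]*100,x0[1]*100,y*10]); r=minimize(L,v0,method="Nelder-Mead",options=dict(initial_simplex=v0+np.vstack([np.zeros(3),np.diag([.8,.8,2])]),maxiter=200))
        if best is None or r.fun<best.fun: best=r
    return np.round([best.x[0]/100,best.x[1]/100,best.x[2]*.1,best.fun],4)
FLAT=[((-.055,-.03,0),(.055,.03,.028))]
STAND=[((-.055,-.014,.006),(.055,.014,.066))]
E
python3 - <<'E'
from h import *
fr={n:bot.grab_frame(n) for n in ["scene","side"]}
def tr(q,xyz):
    out=[]
    for n,f in fr.items():
        uv=proj(f,xyz)[0]; c=[]
        for o in bot.trace(q,f):
            ys,xs=np.nonzero(o["region"]); c.append((np.hypot(xs.mean()-uv[0],ys.mean()-uv[1]),o["region"]))
        if c:
            d,m=min(c,key=lambda a:a[0]); print(q,n,round(d,1),m.sum())
            if d<15: out.append((f,m,None))
    return out
B=tr("blue",[.457,.011,.014])
print("blue",fit(B,FLAT,(.457,.011),[-.8,-.4,0,.4,.8,1.4]))
for q,x in [("red",(.522,-.296)),("yellow",(.53,-.363)),("green",(.515,-.233))]:
    o=tr(q,[*x,.04]); print(q,fit(o,STAND,x,[-.2,.1]) , [fit([k],STAND,x,[0]) for k in o])
M=[((-.09,-.05,0),(.09,.05,.01))]+[((min(a,b),min(c,d),.01),(max(a,b),max(c,d),.117)) for a,b in[(.0435,.062),(-.062,-.0435)] for c,d in[(.03,.038),(-.038,-.03)]]+[((-.055,-.033,.08),(.055,.033,.092))]
o=tr("magazine",[.485,.289,.05])
print("mag",fit(o,M,(.485,.289),[-.3,-.1,.1,.3]))
st=bot.observe(); w=bot.grab_frame("wrist"); print(np.round(w["tool_from_camera"],3).tolist(),np.round(w["intrinsics"],1).tolist())
im=np.hstack([cv2.resize(fr["side"]["img"][190:260,325:405],(400,350),interpolation=2),cv2.resize(fr["side"]["img"][265:355,275:385],(400,350),interpolation=2)]); cv2.imwrite("pics/crop1.png",im[:,:,::-1])
E
```

```text
blue scene 0.0 974
blue side 1.8 1063
blue [ 0.4552  0.0132 -0.5962  0.1367]
red scene 0.6 707
red side 2.5 483
red [ 0.5212 -0.2982  0.1731  0.8307] [array([ 0.5144, -0.3009,  0.178 ,  0.1446]), array([ 0.5258, -0.3101,  0.1732,  0.6359])]
yellow scene 0.6 748
yellow side 2.7 477
yellow [ 0.5308 -0.3646  0.1602  0.778 ] [array([ 0.523 , -0.3675,  0.1557,  0.1348]), array([ 0.5345, -0.3749,  0.1241,  0.5788])]
green scene 0.3 570
green side 0.3 697
green [ 0.5125 -0.2331  0.1994  0.5744] [array([ 0.5111, -0.2334,  0.1985,  0.3144]), array([ 0.5159, -0.2372,  0.1484,  0.2226])]
magazine scene 3.4 3371
mag [0.479  0.29   0.0946 0.099 ]
[[0.001, -0.961, -0.277, 0.069], [1.0, 0.001, 0.001, -0.002], [-0.0, -0.277, 0.961, -0.07], [0.0, 0.0, 0.0, 1.0]] [[333.0, 0.0, 313.9], [0.0, 333.0, 198.9], [0.0, 0.0, 1.0]]
```

View pics/crop1.png

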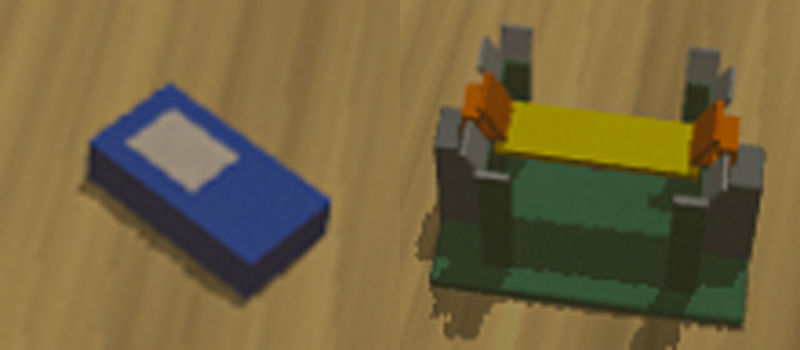

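The crop confirms it: the left half is the blue carton flat on the bench with its label up (yaw about -0.6), and the right half is the empty magazine, platform up, both catches closed. Next I move over the blue carton.

```bash
cat >> h.py <<'E'
def to(x,y,z,yaw):
    s=bot.observe(); p=np.array(s["position"]); r=np.array(s["tool_rot"]); Rm=Rn.from_euler("xyz",r).as_matrix()
    T=Rn.from_euler("xyz",[np.pi,0,yaw]).as_matrix(); w=Rn.from_matrix(Rm.T@T).as_rotvec()
    print("shift now-axes mm",np.round(Rm.T@(np.array([x,y,z])-p)*1e3,1),"after-turn axes mm",np.round(T.T@(np.array([x,y,z])-p)*1e3,1),"turn",np.round(w,3),"yaw",round(r[2],3),"q7",round(s["qpos"][6],2),"t",round(s["clock"],1))
E
R='[30,-32,3,0,0,0,1]'
python3 -m jog '[[[15,-16,2,0,0,0,1],[30,-32,4,0,0,-0.1,1],[33.1,-28.9,4,0,0,-0.1,1],[35.8,-25.4,4,0,0,-0.1,1],[38.1,-21.7,4,0,0,-0.1,1]]]'
python3 -m jog '[[[40,-17.8,4,0,0,-0.1,1],[41.6,-13.7,4,0,0,-0.1,1],[42.8,-9.5,4,0,0,-0.1,1],[43.5,-5.1,4,0,0,-0.1,1],[43.8,-0.8,4,0,0,-0.1,1]]]'
python3 -c "
from h import *
to(.455,.013,.25,2.545)"
```

```text
clock: 2.15
position: [0.3204, -0.3818, 0.2859]
tool_rot: [3.141, 0.0, 0.826]
force: [0.8, -0.4, -0.1]
grip_width: 0.0858
finger_force: 0.0
clock: 2.65
position: [0.3916, -0.1748, 0.266]
tool_rot: [3.141, 0.0, 1.326]
force: [0.3, -0.7, -0.7]
grip_width: 0.0852
finger_force: 0.0
shift now-axes mm [197.5  15.9  16. ] after-turn axes mm [ 53.  190.9  16. ] turn [ 1.000e-03  1.000e-03 -1.219e+00] yaw 1.326 q7 -0.12 t 2.6
```

```bash
python3 -m jog '[[[40,3,4,0,0,0,1],[40,3,4,0,0,0,1],[40,4,4,0,0,0,1],[40,3,4,0,0,0,1],[37,3,0,0,0,0,1]]]' >/dev/null
python3 -m jog '[[[0,0,0,0,0,-0.14,1],[0,0,0,0,0,-0.14,1],[0,0,0,0,0,-0.14,1],[0,0,0,0,0,-0.14,1],[0,0,0,0,0,-0.14,1]]]' >/dev/null
python3 -m jog '[[[0,0,0,0,0,-0.14,1],[0,0,0,0,0,-0.14,1],[0,0,0,0,0,-0.14,1],[0,0,0,0,0,-0.1,1],[0,0,0,0,0,0,1]]]'
python3 - <<'E'
from h import *
st=bot.observe(); f=bot.grab_frame("wrist"); m=bot.trace("blue",f)[0]["region"]; print(m.sum())
print(fit([(f,m,st)],FLAT,(.455,.013),[-.6]))
hsv=cv2.cvtColor(f["img"],cv2.COLOR_RGB2HSV); im=f["img"].copy(); c=cv2.findContours(m.astype(np.uint8),0,1)[0]; cv2.drawContours(im,c,-1,(255,255,0),1); cv2.imwrite("pics/w1.png",im[:,:,::-1])
to(.455,.013,.15,2.545)
E
```

```text
clock: 4.15
position: [0.4554, 0.0105, 0.2499]
tool_rot: [3.141, -0.0, 2.543]
force: [-0.2, -0.3, -0.0]
grip_width: 0.0853
finger_force: 0.0
8000
[ 0.4537  0.0133 -0.5641  0.0091]
shift now-axes mm [ 1.8  1.9 99.9] after-turn axes mm [ 1.7  1.9 99.9] turn [ 0.    -0.    -0.007] yaw 2.538 q7 0.44 t 4.2
```

View pics/w1.png

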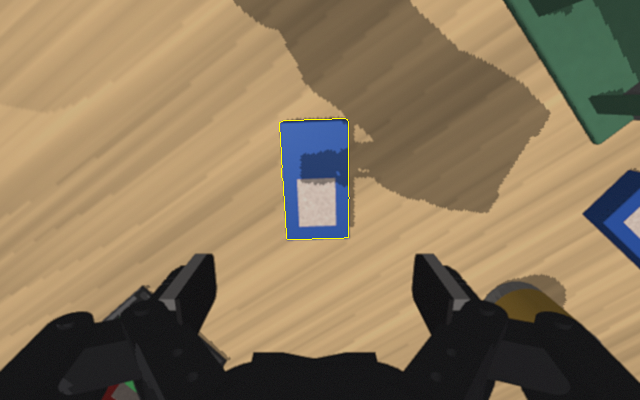

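The wrist picture shows the blue carton at (315,180) with a tight trace, and the fitted yaw is -0.564. The fingers straddle it, so I go down and grip.

```bash
python3 -c "
from h import *
to(.4537,.0133,.075,2.5775)"
python3 -m jog '[[[3,1,30,0,0,-0.039,1],[0,0,35,0,0,0,1],[0,0,35,0,0,0,1],[0,0,35,0,0,0,1],[0,0,25,0,0,0,1]]]'
python3 -m jog '[[[0,0,9,0,0,0,1],[0,0,6,0,0,0,1],[0,0,0,0,0,0,1]]]'
python3 -c "
from h import *
to(.4537,.0133,.075,2.5775)"
```

```text
shift now-axes mm [  3.    1.4 174.9] after-turn axes mm [  2.9   1.5 174.9] turn [ 0.    -0.    -0.039] yaw 2.538 q7 0.44 t 4.2
clock: 4.75
position: [0.4529, 0.0132, 0.0881]
tool_rot: [-3.141, -0.001, 2.578]
force: [-0.2, 0.6, -0.7]
grip_width: 0.0854
finger_force: 0.0
clock: 5.05
position: [0.4537, 0.0133, 0.0752]
tool_rot: [3.141, 0.0, 2.58]
force: [-0.8, 0.5, 0.4]
grip_width: 0.0857
finger_force: 0.0
shift now-axes mm [0.  0.  0.2] after-turn axes mm [0.  0.  0.2] turn [0.    0.    0.003] yaw 2.58 q7 0.14 t 5.0
```

```bash
python3 -m jog '[[[0,0,0,0,0,0,0.3],[0,0,0,0,0,0,0.3],[0,0,0,0,0,0,0.3],[0,0,0,0,0,0,0.3],[0,0,0,0,0,0,0.3]]]' 90
python3 -m jog '[[[0,0,-15,0,0,0,0.3],[0,0,-40,0,0,0,0.3],[0,0,-40,0,0,0,0.3],[0,0,-40,0,0,0,0.3],[0,0,-40,0,0,0,0.3]]]'
python3 -c "
from h import *
to(.479,.29,.25,3.236)"
```

```text
clock: 5.55
position: [0.4539, 0.013, 0.0762]
tool_rot: [3.141, 0.002, 2.58]
force: [-4.9, -0.2, 22.5]
grip_width: 0.0583
finger_force: 92.5
clock: 6.05
position: [0.453, 0.013, 0.2521]
tool_rot: [3.141, 0.0, 2.581]
force: [1.0, -1.3, -1.9]
grip_width: 0.0583
finger_force: 98.3
shift now-axes mm [125.3 248.4   2.1] after-turn axes mm [-52.  273.3   2.1] turn [ 0.     0.    -0.655] yaw 2.581 q7 0.47 t 6.0
```

```bash
python3 -m jog '[[[20,35,0,0,0,-0.1,0.3],[16,37,0,0,0,-0.14,0.3],[10,38,0,0,0,-0.14,0.3],[5,38,0,0,0,-0.14,0.3],[0,0,0,0,0,-0.135,0.3]]]' >/dev/null
python3 -m jog '[[[0,0,0,0,0,0,0.3],[0,0,0,0,0,0,0.3]]]'
python3 - <<'E'
from h import *
st=bot.observe(); f=bot.grab_frame("wrist"); save(f,"w2.png")
for o in bot.trace("magazine",f)[:2]: print(o["conf"],o["region"].sum())
for q in ["well","magazine","catch_a","catch_b"]: print(q,[(np.round(o["xyz"],3),round(o["conf"],2)) for o in bot.spot_point(q,f)[:2]])
to(.479,.29,.25,3.236)
E
```

```text
clock: 6.75
position: [0.4617, 0.1702, 0.25]
tool_rot: [-3.141, -0.0, -3.053]
force: [0.0, -0.6, -2.3]
grip_width: 0.0578
finger_force: 98.5
0.93 19229
well [(array([0.484, 0.288, 0.096]), 0.77)]
magazine [(array([ 0.481,  0.292, -0.   ]), 0.78)]Traceback (most recent call last):
  File "<stdin>", line 4, in <module>
ValueError: it knows: blue, blue_center, grease_tin, green, magazine, oil_bottle, rack, red, red_center, well, yellow
```

View pics/w2.png

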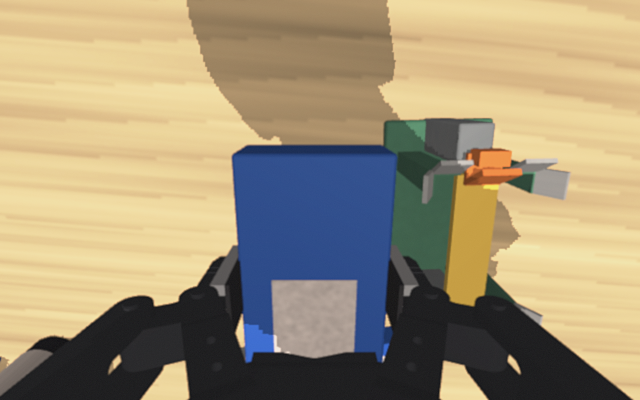

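The picture shows the blue carton held square at (315,250). The magazine is at right (385-570, 120-330), with its near catch at (490,160). I shift a little so the whole magazine is in view.

```bash
python3 -m jog '[[[-40,0,-10,0,0,0,0.3],[-30,-5,-10,0,0,0,0.3],[0,0,0,0,0,0,0.3],[0,0,0,0,0,0,0.3]]]' |head -3
python3 - <<'E'
from h import *
st=bot.observe(); f=bot.grab_frame("wrist"); 
import pickle; pickle.dump((st,f),open("w3.pkl","wb"))
save(f,"w3.png",(370,0,640,260),2.3)
h=cv2.cvtColor(f["img"],cv2.COLOR_RGB2HSV)
for n,a,b in [("or",5,15),("ye",18,30)]:
    m=((h[...,0]>=a)&(h[...,0]<=b)&(h[...,1]>170)&(h[...,2]>60)).astype(np.uint8); k,l,s,c=cv2.connectedComponentsWithStats(m)
    print(n,[(s[i].tolist(),c[i].round(1).tolist()) for i in range(1,k) if s[i,4]>80])
E
```

```text
clock: 7.35
position: [0.5319, 0.1724, 0.2697]
tool_rot: [3.141, -0.0, -3.049]
or [([470, 38, 58, 42, 1761], [496.1, 59.0]), ([455, 216, 46, 38, 1355], [475.4, 234.1])]
ye []
```

View pics/w3.png

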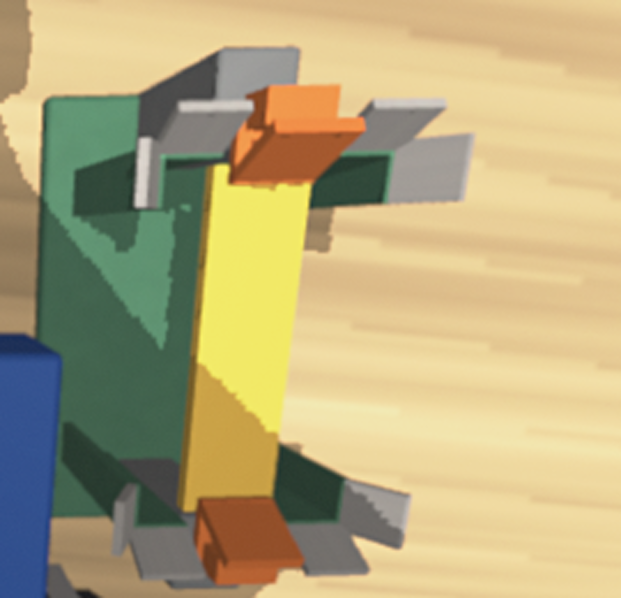

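Run:
```python
from h import *
import pickle; st,f=pickle.load(open("w3.pkl","rb"))
B=lambda pts,z: back(f,np.array(pts)/2.3+[370,0],z,st)[:,:2]
n=B([(232,183),(308,184),(197,500),(273,497)],.095); a,b=n[:2].mean(0),n[2:].mean(0)
print("noses",np.round(n,4).tolist(),"centre",np.round((a+b)/2,4),"dist",np.linalg.norm(a-b),"yaw",np.arctan2(*(b-a)[::-1]))
p=B([(207,165),(180,510),(310,185),(274,497)],.092); 
print("plat yaw",[np.arctan2(*(p[i+1]-p[i])[::-1]) for i in(0,2)]); 
u=np.array([np.cos(.09),np.sin(.09)]);v=np.array([-u[1],u[0]])
print("plat v",p@v, "mid v",[(p@v)[:2].mean()/2+(p@v)[2:].mean()/2],"nose v",n@v)
e=B([(44,105),(38,330)],.01); print("base yaw",np.arctan2(*(e[1]-e[0])[::-1]),"base left v +.05",e@v+.05)
q=B([(46,98),(100,516)],.01)@u; print("base ends u",q,"mid",q.mean(),"len",q[1]-q[0]); t=B([(300,48)],.117); 
print("spot (.4835,.2893) u,v",np.array([.4835,.2893])@u,np.array([.4835,.2893])@v)
pr=proj(f,box([.4537*0+.46,.17,0],(0,0,0),(0,0,0)),st)
```

```text
noses [[0.4341, 0.2746], [0.4321, 0.2979], [0.5354, 0.2852], [0.5319, 0.3109]] centre [0.4834 0.2922] dist 0.1012264398968189 yaw 0.11713315060065947
plat yaw [np.float64(0.12922142410271037), np.float64(0.12691033881287286)]
plat v [0.22747342 0.23186195 0.26013524 0.2638847 ] mid v [np.float64(0.24583882648248664)] nose v [0.23448826 0.25783969 0.23595999 0.26186048]
base yaw 0.12442103066703011 base left v +.05 [0.24358358 0.24664878]
base ends u [0.42004938 0.59642264] mid 0.5082360118905018 len 0.1763732579872172
spot (.4835,.2893) u,v 0.5075450106942838 0.24467284712313161
```

```bash
python3 -c "
from h import *
to(.4835,.2908,.215,-3.018)"
```

```text
shift now-axes mm [ 36.6 122.2  54.7] after-turn axes mm [ 32.9 123.3  54.7] turn [-0.    -0.001 -0.03 ] yaw -3.048 q7 0.77 t 7.4
```

```bash
python3 -m jog '[[[9,31,0,0,0,-0.03,0.3],[8,31,0,0,0,0,0.3],[8,31,10,0,0,0,0.3],[8,30,20,0,0,0,0.3],[0,0,25,0,0,0,0.3]]]' >/dev/null
python3 -m jog '[[[0,0,0,0,0,0,0.3],[0,0,0,0,0,0,0.3]]]'
python3 - <<'E'
from h import *
to(.4835,.2908,.215,-3.018)
f=bot.grab_frame("side"); g=bot.grab_frame("scene")
a=cv2.resize(f["img"][225:355,265:395],(520,520),interpolation=2); b=cv2.resize(g["img"][120:250,400:500],(280,364),interpolation=2)
im=np.zeros((520,800,3),np.uint8); im[:,:520]=a; im[:364,520:]=b; cv2.imwrite("pics/s2.png",im[:,:,::-1])
E
```

```text
clock: 8.1
position: [0.4845, 0.2906, 0.2153]
tool_rot: [-3.141, -0.001, -3.018]
force: [1.2, 0.4, -1.1]
grip_width: 0.0581
finger_force: 98.4
shift now-axes mm [1.  0.3 0.3] after-turn axes mm [1.  0.3 0.3] turn [-0.001 -0.001  0.   ] yaw -3.018 q7 0.51 t 8.1
```

View pics/s2.png

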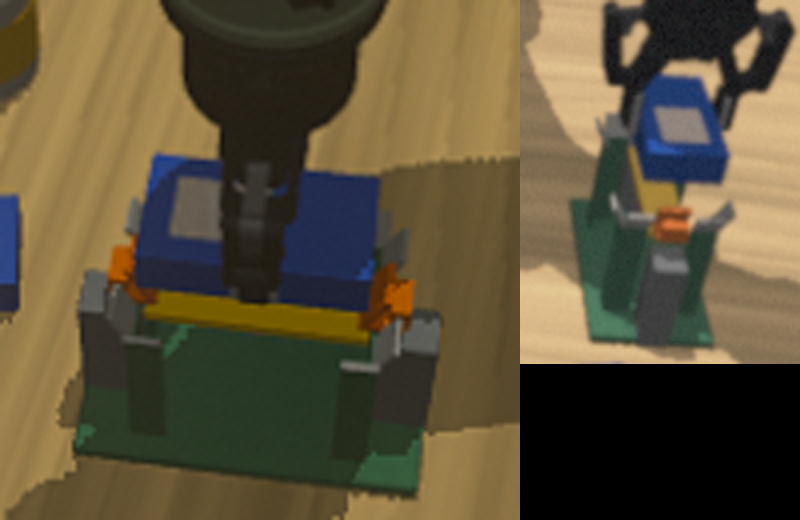

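The carton hangs centred over the well in both views, at (258,230) and (683,130). Now I press down and watch the force.

```bash
python3 -m jog '[[[1,0,15,0,0,0,0.3],[0,0,10,0,0,0,0.3],[0,0,8,0,0,0,0.3],[0,0,0,0,0,0,0.3]]]' |sed -n 2,4p
python3 -m jog '[[[0,0,6,0,0,0,0.3],[0,0,6,0,0,0,0.3],[0,0,0,0,0,0,0.3]]]' |sed -n 2,6p
```

```text
position: [0.4834, 0.2907, 0.1807]
tool_rot: [-3.141, -0.002, -3.017]
force: [-0.6, -0.8, -0.3]
position: [0.4837, 0.2911, 0.1696]
tool_rot: [3.141, -0.0, -3.017]
force: [-0.1, 0.8, -2.9]
grip_width: 0.0582
finger_force: 98.7
```

```bash
python3 -m jog '[[[0,0,6,0,0,0,0.3],[0,0,6,0,0,0,0.3],[0,0,0,0,0,0,0.3]]]' |sed -n 2,6p
python3 -m jog '[[[0,0,7,0,0,0,0.3],[0,0,6,0,0,0,0.3],[0,0,6,0,0,0,0.3],[0,0,0,0,0,0,0.3],[0,0,0,0,0,0,0.3]]]'
```

```text
position: [0.4838, 0.2912, 0.1574]
tool_rot: [3.141, 0.0, -3.017]
force: [-0.8, 0.4, 4.3]
grip_width: 0.0582
finger_force: 99.3
clock: 9.7
position: [0.4839, 0.2912, 0.1392]
tool_rot: [3.141, 0.0, -3.017]
force: [-0.6, 0.6, 6.9]
grip_width: 0.0582
finger_force: 99.6
```

```bash
python3 -m jog '[[[0,0,3,0,0,0,0.3],[0,0,0,0,0,0,0.3],[0,0,0,0,0,0,1],[0,0,0,0,0,0,1],[0,0,0,0,0,0,1]]]'
python3 -m jog '[[[0,0,0,0,0,0,1],[0,0,-20,0,0,0,1],[0,0,-40,0,0,0,1],[0,0,-40,0,0,0,1],[0,0,-40,0,0,0,1]]]'
python3 - <<'E'
from h import *
f=bot.grab_frame("side"); g=bot.grab_frame("scene"); st=bot.observe(); w=bot.grab_frame("wrist")
a=cv2.resize(f["img"][245:355,265:395],(390,330),interpolation=2); b=cv2.resize(g["img"][120:250,400:500],(254,330),interpolation=2)
im=np.zeros((586,644,3),np.uint8); im[:330,:390]=a; im[:330,390:]=b; im[330:,:410]=cv2.resize(w["img"],(410,256)); cv2.imwrite("pics/s3.png",im[:,:,::-1])
o=bot.spot_point("blue_center",w); print([(np.round(k["xyz"],3),round(k["conf"],2)) for k in o[:2]])
E
```

```text
clock: 10.2
position: [0.4837, 0.2908, 0.1358]
tool_rot: [-3.141, -0.0, -3.018]
force: [-1.4, 0.2, -0.0]
grip_width: 0.0855
finger_force: 0.0
clock: 10.7
position: [0.4834, 0.2909, 0.2774]
tool_rot: [3.142, -0.0, -3.017]
force: [0.1, -0.0, -0.2]
grip_width: 0.0853
finger_force: 0.0
[(array([0.482, 0.291, 0.081]), 0.78), (array([0.684, 0.259, 0.012]), 0.66)]
```

View pics/s3.png

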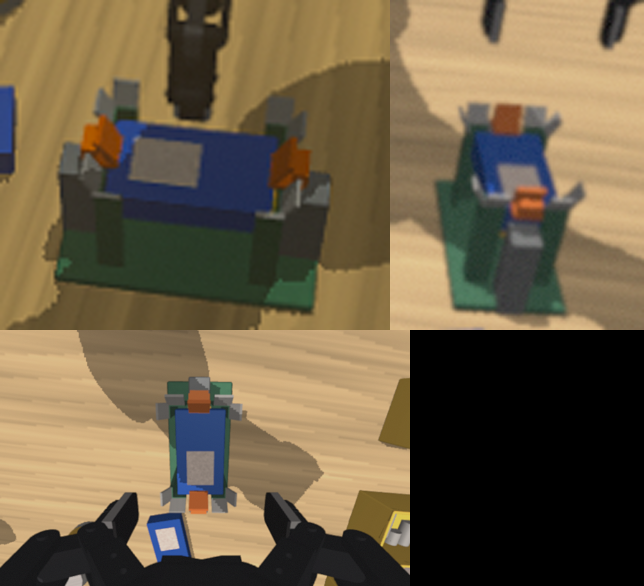

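Blue is held: in the side view both orange catches sit over its ends (100,140) and (290,160), and its centre reads z = 0.081. The wrist view agrees. Next is the rack.

```bash
python3 -m jog '[[[1,-25,0,0,0,0,1],[3,-45,0,0,0,0,1],[3,-45,0,0,0,0,1],[3,-45,0,0,0,0,1],[3,-45,0,0,0,0,0.6]]]' |sed -n 1,2p
python3 -m jog '[[[3,-45,0,0,0,0,0.6],[3,-45,0,0,0,0,0.6],[3,-45,0,0,0,0,0.6],[3,-45,0,0,0,0,0.6],[3,-45,0,0,0,0,0.6]]]' |sed -n 1,2p
python3 -c "
from h import *
to(.521,-.297,.26,-2.97)"
```

```text
clock: 11.4
position: [0.4957, 0.084, 0.2748]
clock: 11.9
position: [0.5085, -0.1412, 0.2749]
shift now-axes mm [   6.9 -156.2   14.8] after-turn axes mm [  14.3 -155.6   14.9] turn [ 0.001 -0.001 -0.048] yaw -3.018 q7 1.39 t 11.9
```

```bash
python3 -m jog '[[[2,-40,0,0,0,0,0.6],[2,-40,0,0,0,0,0.6],[2,-40,5,0,0,0,0.6],[1,-36,10,0,0,-0.048,0.6],[0,0,0,0,0,0,0.6]]]' |sed -n 1,3p
python3 - <<'E'
from h import *
st=bot.observe(); f=bot.grab_frame("wrist"); print("q7",st["qpos"][6])
im=f["img"].copy()
for q,x in [("red",(.521,-.297)),("green",(.513,-.233)),("yellow",(.53,-.363))]:
    for o in bot.trace(q,f)[:2]:
        m=o["region"]; ys,xs=np.nonzero(m); print(q,round(o["conf"],2),m.sum(),xs.mean().round(),ys.mean().round())
    m=bot.trace(q,f)[0]["region"]; print(fit([(f,m,st)],STAND,x,[.1,.2])); cv2.drawContours(im,cv2.findContours(m.astype(np.uint8),0,1)[0],-1,(255,0,255),1)
cv2.imwrite("pics/w4.png",im[:,:,::-1])
print([np.round(o["xyz"],3) for o in bot.spot_point("red_center",f)[:2]])
E
```

```text
clock: 12.4
position: [0.52, -0.2998, 0.2577]
tool_rot: [3.14, -0.003, -2.974]
q7 1.6882764233244232
red 0.72 4476 317.0 190.0
[ 0.5213 -0.2956  0.1138  0.0242]
green 0.91 5403 393.0 187.0
[ 0.5123 -0.23    0.123   0.117 ]
yellow 0.79 5342 241.0 183.0
[ 0.5296 -0.3603  0.0991  0.0779]
[array([ 0.527, -0.295,  0.035])]
```

```bash
python3 -c "
from h import *
to(.5213,-.2956,.12,-3.02)"
```

```text
shift now-axes mm [  0.7  -1.3 141.1] after-turn axes mm [  0.6  -1.4 141.1] turn [-0.     0.     0.052] yaw -2.968 q7 1.68 t 12.8
```

```bash
python3 -m jog '[[[1,-1,20,0,0,0.052,0.6],[0,0,30,0,0,0,0.6],[0,0,35,0,0,0,0.6],[0,0,20,0,0,0,0.6],[0,0,0,0,0,0,0.6]]]' |sed -n 2,5p
python3 -c "
from h import *
to(.5213,-.2956,.12,-3.02)
st=bot.observe(); f=bot.grab_frame('wrist'); m=bot.trace('red',f)[0]['region']; print(m.sum(),fit([(f,m,st)],STAND,(.5213,-.2956),[.12])); save(f,'w5.png')"
```

```text
position: [0.5199, -0.2952, 0.1537]
tool_rot: [3.139, -0.003, -3.021]
force: [-0.9, -0.0, 0.8]
grip_width: 0.0514
shift now-axes mm [-1.5 -0.6 33.7] after-turn axes mm [-1.4 -0.6 33.7] turn [ 0.002 -0.003 -0.001] yaw -3.021 q7 1.55 t 13.3
11059 [ 0.5213 -0.2952  0.1122  0.0152]
```

Red is confirmed at (0.5213, -0.2953) and the fingers straddle it. I go down, grip and lift.

```bash
python3 -m jog '[[[-1.5,0,14,0,0,0,0.6],[0,0,12,0,0,0,0.6],[0,0,8,0,0,0,0.6],[0,0,0,0,0,0,0.6]]]' |sed -n 2,5p
python3 -m jog '[[[0,0,0,0,0,0,0],[0,0,0,0,0,0,0],[0,0,0,0,0,0,0],[0,0,0,0,0,0,0],[0,0,0,0,0,0,0]]]' 60 |sed -n 2,6p
```

```text
position: [0.5218, -0.2956, 0.1208]
tool_rot: [3.141, -0.001, -3.021]
force: [0.1, 0.1, -0.7]
grip_width: 0.0511
position: [0.5225, -0.296, 0.1225]
tool_rot: [-3.141, 0.001, -3.022]
force: [-1.4, 0.3, 6.5]
grip_width: 0.0266
finger_force: 60.1
```

```bash
python3 -m jog '[[[0,0,-8,0,0,0,0],[0,0,-20,0,0,0,0],[0,0,-30,0,0,0,0],[0,0,-30,0,0,0,0],[0,0,-20,0,0,0,0]]]' |sed -n 2,6p
python3 -c "
from h import *
to(.49,-.05,.228,-3.02)"
```

```text
position: [0.5225, -0.2957, 0.2323]
tool_rot: [-3.141, 0.001, -3.021]
force: [0.1, 0.4, -2.3]
grip_width: 0.0269
finger_force: 59.5
shift now-axes mm [  2.7 247.8   4.1] after-turn axes mm [  2.4 247.8   4.3] turn [-0.001  0.001 -0.001] yaw -3.021 q7 1.62 t 14.8
```

```bash
python3 -m jog '[[[0,25,0,0,0,0,0],[1,45,0,0,0,0,0],[1,45,0,0,0,0,0],[1,45,0,0,0,0,0],[0,45,0,0,0,0,0]]]' |sed -n 2p
python3 -m jog '[[[0,30,15,0,0,0,0],[0,13,30,0,0,0,0],[0,0,30,0,0,0,0],[0,0,25,0,0,0,0],[0,0,9,0,0,0,0]]]' |sed -n 2,4p
python3 -m jog '[[[0,0,4,0,0,0,0],[0,0,2,0,0,0,0],[0,0,0,0,0,0,0]]]' |sed -n 2,4p
```

```text
position: [0.4939, -0.0912, 0.2304]
position: [0.4888, -0.0498, 0.1194]
tool_rot: [3.141, -0.002, -3.021]
force: [-0.4, -0.8, -0.3]
position: [0.4895, -0.0499, 0.1164]
tool_rot: [-3.141, 0.0, -3.022]
force: [-7.4, 1.2, 11.7]
```

```bash
python3 -m jog '[[[0,0,-0.5,0,0,0,0.6],[0,0,0,0,0,0,0.6],[0,0,0,0,0,0,0.6],[0,0,-10,0,0,0,0.6],[0,0,-25,0,0,0,0.6]]]' |sed -n 2,6p
python3 -m jog '[[[0,0,-25,0,0,0,0.6],[0,-20,0,0,0,0,0],[0,-30,0,0,0,0,0],[0,0,0,0,0,0,0],[0,0,0,0,0,0,0]]]' |sed -n 1,6p
python3 -c "
from h import *
st=bot.observe(); f=bot.grab_frame('wrist'); m=bot.trace('red',f)[0]['region']; S0=[((-.055,-.014,0),(.055,.014,.06))]; print(m.sum(),fit([(f,m,st)],S0,(.489,-.05),[.12])); save(f,'w6.png')"
```

```text
position: [0.4889, -0.0498, 0.1503]
tool_rot: [3.141, -0.002, -3.021]
force: [0.5, -0.1, 0.6]
grip_width: 0.0516
finger_force: 0.0
clock: 17.1
position: [0.4955, -0.1, 0.1759]
tool_rot: [3.141, 0.0, -3.023]
force: [-0.6, -0.1, -0.2]
grip_width: 0.0001
finger_force: 0.0Traceback (most recent call last):
  File "<string>", line 3, in <module>
    st=bot.observe(); f=bot.grab_frame('wrist'); m=bot.trace('red',f)[0]['region']; S0=[((-.055,-.014,0),(.055,.014,.06))]; print(m.sum(),fit([(f,m,st)],S0,(.489,-.05),[.12])); save(f,'w6.png')
                                                   ~~~~~~~~~~~~~~~~~~^^^
IndexError: list index out of range
```

```bash
cat >> h.py <<'E'
def redmask(f,near=None):
    h=cv2.cvtColor(f["img"],cv2.COLOR_RGB2HSV); m=(((h[...,0]<6)|(h[...,0]>172))&(h[...,1]>130)&(h[...,2]>50)).astype(np.uint8); m=cv2.morphologyEx(m,cv2.MORPH_CLOSE,np.ones((5,5)))
    k,l,s,c=cv2.connectedComponentsWithStats(m)
    i=max((i for i in range(1,k) if near is None or np.hypot(*(c[i]-near))<60),key=lambda i:s[i,4]); m=(l==i).astype(np.uint8)
    return cv2.fillPoly(m,cv2.findContours(m,0,1)[0],1)
E
python3 - <<'E'
from h import *
S0=[((-.055,-.014,0),(.055,.014,.06))]
f=bot.grab_frame("scene"); m=redmask(f,proj(f,[.489,-.05,.03])[0]); print(m.sum(),"stand",fit([(f,m,None)],S0,(.489,-.05),[.12]),"flat",fit([(f,m,None)],FLAT,(.489,-.05),[.12]))
st=bot.observe(); w=bot.grab_frame("wrist"); n=redmask(w); ys,xs=np.nonzero(n); print(n.sum(),xs.mean(),ys.mean(),"stand",fit([(w,n,st)],S0,(.489,-.05),[.12]))
E
```

```text
526 stand [ 0.4901 -0.0506  0.1666  0.1609] flat [ 0.4642 -0.0586  0.2989  0.8075]
8967 391.8923831827813 204.81119660979147 stand [ 0.4886 -0.0488  0.1296  0.1799]
```

```bash
python3 -m jog '[[[0,0,25,0,0,0,0],[0,0,20,0,0,0,0],[0,5,8,0,0,0,0],[0,8,0,0,0,0,0],[0,5,0,0,0,0,0]]]' |sed -n 2,4p
python3 -m jog '[[[0,5,0,0,0,0,0],[0,5,0,0,0,0,0],[0,5,0,0,0,0,0],[0,5,0,0,0,0,0],[0,5,0,0,0,0,0]]]' |sed -n 2,4p
python3 -m jog '[[[0,5,0,0,0,0,0],[0,5,0,0,0,0,0],[0,5,0,0,0,0,0],[0,3,0,0,0,0,0],[0,0,0,0,0,0,0]]]' |sed -n 2,4p
python3 - <<'E'
from h import *
f=bot.grab_frame("scene"); m=redmask(f,proj(f,[.48,-.01,.03])[0]); print(m.sum(),"flat",fit([(f,m,None)],FLAT,(.485,0),[.12]))
print("stand",fit([(f,m,None)],[((-.055,-.014,0),(.055,.014,.06))],(.489,-.04),[.12]))
E
```

```text
position: [0.4936, -0.0802, 0.1231]
tool_rot: [3.141, 0.001, -3.02]
force: [0.4, 0.4, 0.1]
position: [0.4903, -0.0565, 0.1225]
tool_rot: [3.142, 0.0, -3.022]
force: [-0.7, -0.3, 0.0]
position: [0.4882, -0.0386, 0.1224]
tool_rot: [3.141, 0.0, -3.021]
force: [-0.3, -0.9, 0.6]
826 flat [ 0.4847 -0.0062  0.1485  0.08  ]
stand [ 0.4996 -0.0016 -0.1177  0.2595]
```

Red has toppled flat. I lift, open and centre over it for a fresh measurement.

```bash
python3 -m jog '[[[0,0,-20,0,0,0,0],[0,0,-40,0,0,0,1],[0,15,-40,0,0,0,1],[0,15,-20,0,0,0,1],[0,0,0,0,0,0,1]]]' |sed -n 1,2p
python3 -m jog '[[[0,0,0,0,0,0,1],[0,0,0,0,0,0,1]]]' |sed -n 1,2p
python3 - <<'E'
from h import *
st=bot.observe(); w=bot.grab_frame("wrist"); n=redmask(w); p=fit([(w,n,st)],FLAT,(.485,-.006),[.14]); print(n.sum(),p)
im=w["img"].copy(); cv2.drawContours(im,cv2.findContours(n,0,1)[0],-1,(255,255,0),1); cv2.imwrite("pics/w7.png",im[:,:,::-1])
to(p[0],p[1],.0755,p[2]-np.pi)
E
```

```text
clock: 19.35
position: [0.4854, -0.0078, 0.245]
clock: 19.55
position: [0.4843, -0.01, 0.2415]
8169 [ 0.4844 -0.0049  0.1075  0.0246]
shift now-axes mm [ -0.9   5.  165.9] after-turn axes mm [ -0.6   5.  165.9] turn [ 0.    -0.002  0.012] yaw -3.022 q7 1.08 t 19.6
```

View pics/w7.png

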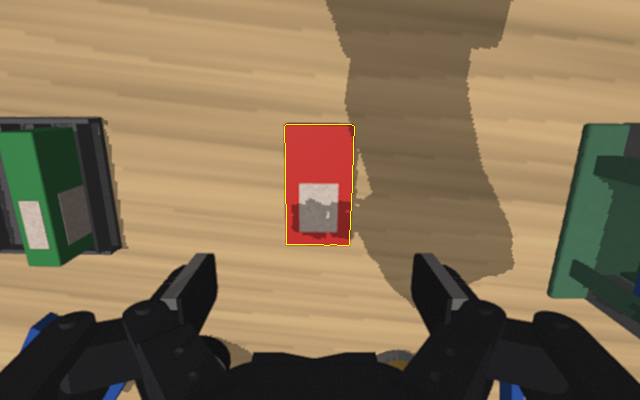

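The red carton lies flat at (319,185) with a tight outline, and the fingers are centred over it. I take it across its width.

```bash
python3 -m jog '[[[-1,5,25,0,0,0.012,1],[0,0,35,0,0,0,1],[0,0,35,0,0,0,1],[0,0,35,0,0,0,1],[0,0,22,0,0,0,1]]]' >/dev/null
python3 -m jog '[[[0,0,9,0,0,0,1],[0,0,5,0,0,0,1],[0,0,0,0,0,0,1]]]' |sed -n 2,4p
python3 -m jog '[[[0,0,0,0,0,0,0.3],[0,0,0,0,0,0,0.3],[0,0,0,0,0,0,0.3],[0,0,0,0,0,0,0.3],[0,0,0,0,0,0,0.3]]]' 90
python3 -m jog '[[[0,0,-15,0,0,0,0.3],[0,0,-40,0,0,0,0.3],[0,0,-40,0,0,0,0.3],[0,0,-40,0,0,0,0.3],[0,0,-40,0,0,0,0.3]]]'
python3 -c "
from h import *
to(.4837,.291,.25,-3.018)"
```

```text
position: [0.4851, -0.0042, 0.0764]
tool_rot: [3.141, -0.0, -3.034]
force: [0.1, -0.3, 0.4]
clock: 20.9
position: [0.4855, -0.0044, 0.0777]
tool_rot: [-3.141, 0.002, -3.034]
force: [-4.4, -2.0, 20.7]
grip_width: 0.0585
finger_force: 93.4
clock: 21.4
position: [0.4846, -0.0042, 0.2535]
tool_rot: [-3.141, 0.0, -3.033]
force: [0.9, -1.2, -3.0]
grip_width: 0.0578
finger_force: 98.7
shift now-axes mm [-31.1 293.6   3.4] after-turn axes mm [-35.5 293.1   3.5] turn [-0.     0.    -0.015] yaw -3.033 q7 1.07 t 21.4
```

```bash
python3 -m jog '[[[-3,25,0,0,0,-0.015,0.3],[-5,43,0,0,0,0,0.3],[-5,43,0,0,0,0,0.3],[-5,43,0,0,0,0,0.3],[-5,43,0,0,0,0,0.3]]]' >/dev/null
python3 -m jog '[[[-5,43,0,0,0,0,0.3],[-5,40,0,0,0,0,0.3],[-3,13,15,0,0,0,0.3],[0,0,15,0,0,0,0.3],[0,0,0,0,0,0,0.3]]]' |sed -n 1,4p
python3 -c "
from h import *
to(.4845,.291,.2,-3.018)"
```

```text
clock: 22.4
position: [0.4845, 0.29, 0.2198]
tool_rot: [-3.14, -0.002, -3.018]
force: [-0.0, -1.7, -2.8]
shift now-axes mm [-0.2  1.  19.8] after-turn axes mm [-0.1  1.  19.8] turn [-0.002 -0.002 -0.   ] yaw -3.018 q7 0.52 t 22.4
```

```bash
python3 -m jog '[[[0,1,15,0,0,0,0.3],[0,0,10,0,0,0,0.3],[0,0,8,0,0,0,0.3],[0,0,6,0,0,0,0.3],[0,0,0,0,0,0,0.3]]]' |sed -n 1,4p
python3 -m jog '[[[0,0,6,0,0,0,0.3],[0,0,6,0,0,0,0.3],[0,0,0,0,0,0,0.3]]]' |sed -n 2,6p
```

```text
clock: 22.9
position: [0.4849, 0.2918, 0.1818]
tool_rot: [-3.141, -0.001, -3.019]
force: [-0.6, -0.2, -1.6]
position: [0.4857, 0.2925, 0.1707]
tool_rot: [3.141, 0.002, -3.019]
force: [3.5, 1.8, 2.9]
grip_width: 0.0582
finger_force: 99.8
```

```bash
python3 -m jog '[[[1,-0.5,6,0,0,0,0.3],[0,0,6,0,0,0,0.3],[0,0,0,0,0,0,0.3]]]' |sed -n 2,6p
python3 -m jog '[[[0,0,7,0,0,0,0.3],[0,0,6,0,0,0,0.3],[0,0,6,0,0,0,0.3],[0,0,0,0,0,0,0.3],[0,0,0,0,0,0,0.3]]]'
```

```text
position: [0.4848, 0.2919, 0.1586]
tool_rot: [3.14, 0.002, -3.019]
force: [4.4, 1.2, 5.9]
grip_width: 0.0582
finger_force: 100.0
clock: 24.0
position: [0.4848, 0.2919, 0.14]
tool_rot: [3.141, 0.002, -3.019]
force: [2.2, 0.5, 7.6]
grip_width: 0.0581
finger_force: 100.1
```

```bash
python3 -m jog '[[[0,0,2,0,0,0,0.3],[0,0,0,0,0,0,0.3],[0,0,0,0,0,0,0.3]]]' |sed -n 2,4p
python3 -m jog '[[[0,0,0,0,0,0,1],[0,0,0,0,0,0,1],[0,0,0,0,0,0,1],[0,0,0,0,0,0,1],[0,0,-15,0,0,0,1]]]' |sed -n 2,6p
python3 -m jog '[[[0,0,-30,0,0,0,1],[0,0,-40,0,0,0,1],[0,0,-40,0,0,0,1],[0,0,0,0,0,0,1],[0,0,0,0,0,0,1]]]' |sed -n 1,4p
python3 - <<'E'
from h import *
f=bot.grab_frame("side"); g=bot.grab_frame("scene"); w=bot.grab_frame("wrist")
a=cv2.resize(f["img"][245:355,265:395],(390,330),interpolation=2); b=cv2.resize(g["img"][120:250,400:500],(254,330),interpolation=2)
im=np.zeros((586,800,3),np.uint8); im[:330,:390]=a; im[:330,390:644]=b; im[330:,:410]=cv2.resize(w["img"],(410,256)); im[340:583,411:799]=cv2.resize(g["img"],(388,243)); cv2.imwrite("pics/s4.png",im[:,:,::-1])
for n,F in [("w",w),("g",g)]:
    for q in ["red_center","oil_bottle","grease_tin","yellow","green"]: print(n,q,[(np.round(k["xyz"],3),round(k["conf"],2)) for k in bot.spot_point(q,F)[:1]])
E
```

```text
position: [0.4848, 0.292, 0.1381]
tool_rot: [3.141, 0.002, -3.019]
force: [2.0, 0.7, 8.5]
position: [0.4834, 0.2909, 0.1516]
tool_rot: [-3.141, -0.002, -3.018]
force: [0.6, 0.2, 0.9]
grip_width: 0.0854
finger_force: 0.0
clock: 25.3
position: [0.4843, 0.2914, 0.264]
tool_rot: [3.141, 0.002, -3.019]
force: [0.9, -0.4, -0.2]
w red_center [(array([0.484, 0.294, 0.08 ]), 0.89)]
w oil_bottle []
w grease_tin []
w yellow []
w green []
g red_center [(array([0.486, 0.293, 0.081]), 0.74)]
g oil_bottle [(array([ 0.704, -0.105, -0.002]), 0.63)]
g grease_tin [(array([ 0.701,  0.108, -0.001]), 0.62)]
g yellow [(array([ 0.534, -0.364,  0.005]), 0.88)]
g green [(array([ 0.513, -0.231,  0.011]), 0.82)]
```

View pics/s4.png

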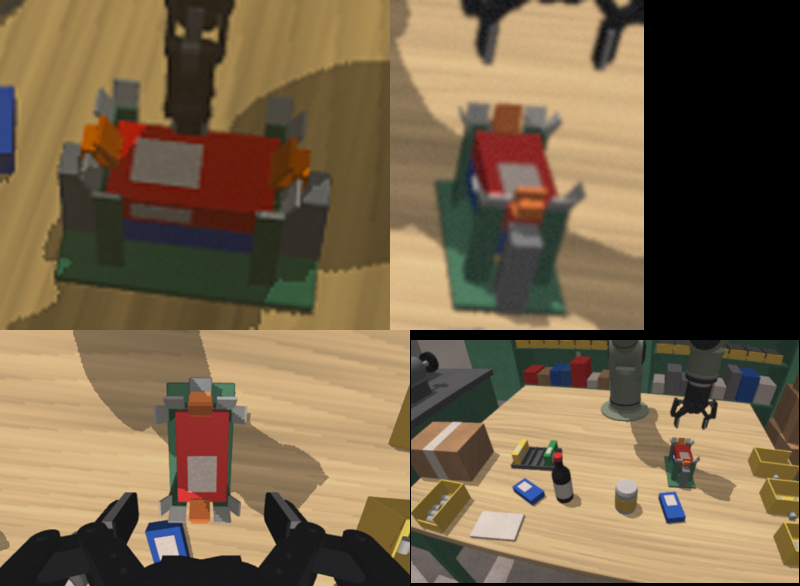

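Red sits on blue with both catches closed over it, at (105,145) and (293,160), and its centre reads z = 0.08. The bottle, tin, yellow and green cartons are unmoved, and the gripper is clear.

```bash
python3 -c "
from workcell import bot
print(bot.job_done())"
```

```text
the job is handed in; nothing more can be done
None
```

The job is handed in at about 26 s: blue then red are in the magazine with both catches closed over the pile, the gripper is clear, and the bottle, tin, yellow and green cartons read within a few mm of where they started.

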